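Set the flow on a bench air manifold

TASK

Set up the air manifold on the bench: first swing the valve lever to half open, 45 degrees, in line with the middle index rib. Then screw the knurled cap down (clockwise from above) until it bottoms out on its shoulder, back it off a quarter turn, and finish while still gripping the cap there between the fingers, with the lever still at half. Leave the loose parts lying around alone.

Things in the scene. Friction and masses are not known exactly. Their poses are not given: they have to be found in the camera images.
- manifold: fixed aluminium air manifold: bar 60 x 180 mm, top 52 mm above the bench, on a 100 x 230 x 6 mm dark foot plate, with brass hose barbs at both ends and a small gauge behind (+x, 45 mm high). Origin on the bench under the plate's centre; x points away from the robot at yaw 0, y along the bar to the left, z up. The valve lever stands on its left half, the cap on its right half
- lever (a joint): valve lever, rad: 0 closed (points along the manifold's -x, across the bar), 1.571 open (along +y); half open is 0.785. It swings level, clockwise from above as it opens, with stops at both ends; friction (0.12 N m, 1.6 N at the knob) keeps it where it is left. Starts at 0 to 0.45. Three raised ribs on the disc under it mark closed, half and open
- lever_knob (a point): centre of the upright round black knob at the lever's end: 16 mm in diameter, from 77 to 115 mm above the bench, this point 96 mm; its axis is 75 mm from the pivot. The lever's flat bar (14 mm wide, 77 to 83 mm above the bench) runs from the knob to the hub; at both sides of the knob there is free room. The point's x axis points from the knob to the pivot
- lever_hinge (a point): point on the lever's vertical pivot axis, in the middle of the bar's thickness, 80 mm above the bench; manifold frame (0, 55, 80) mm
- cap (a joint): knurled cap's turn on its thread, rad: 0 is bottomed out on the shoulder (hard stop); grows as the cap is unscrewed (counter-clockwise from above), the cap then rising 10 mm a turn; a quarter turn off the bottom is 1.571. Upper stop at 4.7: it cannot come off. Starts 1.9 to 3.4 off the bottom; friction of 0.1 N m keeps it where it is left
- cap_grip (a point): centre (half-way up) of the round knurled steel cap: 43 mm in diameter, 30 mm tall, upright at (0, -50) mm in the manifold's frame; 100.5 mm above the bench when bottomed out, it turns and rises with the cap. A dark raised index rib on the cap's top points to the point's -x. Under the cap is a shoulder 36 mm in diameter down to 62 mm above the bench, so fingers can reach below the rim
- spare_cap: loose ribbed black cap, 42 mm in diameter, 16 mm tall, behind the manifold; leave alone. Origin under its centre
- bush: loose turned grey bush, 24 mm in diameter, 30 mm tall, behind the manifold; leave alone. Origin under its centre
- drift: loose brass rod 13 mm thick, 130 mm long, lying to the right of the manifold; leave alone. Origin under its centre

How it is judged:
By the outcome, as a careful person would: the job done as asked, in the order asked, and still so for the second after the job is handed in, while the arm keeps its last pose, push and grip.
It also fails if it takes over 64 s, if anything falls off the work surface, if the arm or the gripper's body presses on something with over 40 N, if the wrist force passes 120 N, or if a joint passes its speed limit or range.

ROBOT

A 6-joint arm with a two-finger parallel gripper is mounted at the origin on a cart in front of the work surface, level with it; the furniture and walls round the work are solid. World frame = base frame: x ahead of the robot, y to its left, z up, the work surface at z = 0. Lengths are in m, angles in rad, forces in N, time in s.
With the tool pointing down it reaches from about 0.3 to 0.775 m from the base axis. Payload 14.6 kg.
Tool frame: the origin (TCP) lies at the very end of the fingers, on their centre line; the grasp point (between the pads) lies 19 mm behind it (ctrl.hold_point_z is the distance from the TCP to the grasp point, in m); x points along the fingers, y is the direction in which the jaws open and shut, and the axes are right-handed (so a half turn about x gives the same grasp; the last joint's range is limited). The gripper opens to 94 mm and grips with 3 to 60 N. Pads are 16 mm wide; open, the fingers measure 119 mm over their backs; the gripper's body (75 mm by 177 mm) begins 78 mm behind the grasp point.
Start: joints at [-1.172, 0.3, 1.521, -0, 1.321, -0.067], TCP at [0.247, -0.491, 0.205] pointing down, gripper open.
Joint ranges: [-3.03, 3.03], [-0.79, 2.21], [0.23, 2.52], [-1.04, 4.18], [0, 3.07], [-2.55, 2.55]. Speed limits (rad/s): [2.22, 2.22, 2.57, 3.14, 3.14, 3.14].

INTERFACE

Orientations are given as [roll, pitch, yaw] about the fixed x, y, z axes, in that order (R = Rz(yaw) Ry(pitch) Rx(roll)).
In Python, from station import get_obs, camera, ticket, ctrl gives the robot as it stands.
- The arm moves only by the tool step_arm, never from a script. Its argument "motion" is a list that holds one entry, the list of rows, each a list of 6 numbers: the shift along the tool's x, y, z in m, then the turn, a rotation vector about the tool's x, y, z in degrees. A call has 1 to 12 rows; each row shifts and turns the commanded pose from where the row before left it, along the tool's axes as they then stand; what a row does not reach is not made up. A row lasts 1/8 s, in which the tool goes at most 62.5 mm and 10.7 degrees, less where a joint would pass 70% of its speed; a pose out of reach is approached as far as the arm can. A call is refused whole if a number of a shift passes 0.0625 or a number of a turn 10.7, either way. A call with a gripper value outside its range is refused whole. "fingers" is the finger opening in m, from 0 to 0.094, set as the call begins (left out, the last holds). The fingers move at their own pace and stop on an object; "squeeze" is the grip in N (left out, the last holds). Time passes only in rows, so rows that do not move let the fingers close. It gives the time, the measured TCP pose, the force and the opening at its end, in the units of the state.
- get_obs(): the state, without advancing time (a new reading comes with each control period).
- camera(name): name is "side" or "top" or "wrist"; returns a dict with "pixels" (480x640x3 uint8, red, green, blue), "fx", "fy", "cx", "cy" (pixels), "extrinsics" (4x4, takes a point from world to camera coordinates); the wrist camera has in their place "T_tool_cam" (4x4, takes a point from camera to tool coordinates, whose origin is the TCP and whose axes are the tool frame's). Camera axes: x right, y up, looking along -z (the intrinsics and any distortion apply to the point x, -y, -z); pixel columns grow to the right and rows downward; lengths in m; the calibration is good to about 2 mm. A picture is of the moment at which its call begins: read the wrist's pose just before it. There is no depth.
- ticket.hand_in(): hands the job in, once; it reports no verdict.
The state is a dict: "time_s": time; "qpos": joint angles; "joint_vel": joint speeds; "tau": joint torques, N m; "ee_pos": TCP position; "eef_rot": TCP orientation; "force": force on the tool from outside, world axes, zero at the start; "moment": the same for the moment, N m; "grip_width": finger opening in m.
Only numpy, scipy, OpenCV 4.12 (cv2) and the standard library are available. Lean on these libraries where they do the work, as an engineer would, in place of code of your own. Each camera call takes 0.05 s, during which the arm holds its last target.

## Working session

There is one attempt and no reset: what is moved stays moved. The work goes in short steps, Python scripts to look and compute and a tool call to move; the robot and the scene stay as the last step left them, time stands still between calls to the robot, and variables do not carry over. Pictures are saved under pics/ and viewed, and the job is handed in when it is done.

Besides the shell and the picture viewer there is one more tool, called after ">>>" by a JSON object that holds its "fn" and its "kwargs". step_arm: Moves the arm, as the interface text tells. Its arguments: {"type":"object","properties":{"motion":{"type":"array","items":{"type":"array","items":{"type":"array","items":{"type":"number"}}}},"fingers":{"type":"number"},"squeeze":{"type":"number"}},"required":["motion"]}

```bash
mkdir -p pics; ls; cat > h.py <<'E'
import numpy as np, cv2
from station import get_obs, camera, ticket, ctrl
from scipy.spatial.transform import Rotation as R
def tool():
    o=get_obs(); T=np.eye(4); T[:3,:3]=R.from_euler('xyz',o['eef_rot']).as_matrix(); T[:3,3]=o['ee_pos']; return T
def snap(name,fn):
    T=tool(); c=camera(name); cv2.imwrite('pics/'+fn,c['pixels'][:,:,::-1])
    Twc = T@np.array(c['T_tool_cam']) if name=='wrist' else np.linalg.inv(np.array(c['extrinsics']))
    np.savez('pics/'+fn+'.npz',Twc=Twc,k=[c['fx'],c['fy'],c['cx'],c['cy']],d=np.array(c.get('distortion',[])))
    return c
def ray(fn,u,v):
    z=np.load('pics/'+fn+'.npz'); fx,fy,cx,cy=z['k']; d=np.array([(u-cx)/fx,-(v-cy)/fy,-1.]); return z['Twc'][:3,3],z['Twc'][:3,:3]@d
def onz(fn,u,v,h):
    o,d=ray(fn,u,v); return o+d*(h-o[2])/d[2]
def proj(fn,p):
    z=np.load('pics/'+fn+'.npz'); fx,fy,cx,cy=z['k']; q=z['Twc'][:3,:3].T@(np.array(p)-z['Twc'][:3,3]); return cx+fx*q[0]/-q[2], cy-fy*q[1]/-q[2]
E
python3 - <<'E'
from h import *
o=get_obs(); print({k:np.round(v,3).tolist() for k,v in o.items()})
for n in ['top','side','wrist']:
    c=snap(n,n+'0.png'); print(n,[k for k in c],c['fx'],c['cx'],np.load('pics/'+n+'0.png.npz')['Twc'].round(3).tolist())
print(ctrl.hold_point_z)
E
```

```text
pics
{'time_s': 0.0, 'qpos': [-1.172, 0.3, 1.522, -0.0, 1.321, -0.067], 'joint_vel': [0.001, -0.001, 0.0, -0.001, 0.001, 0.0], 'tau': [-0.0, -53.18, -35.274, 0.071, 0.024, -0.0], 'ee_pos': [0.247, -0.491, 0.205], 'eef_rot': [-1.633, 1.57, 1.974], 'force': [0.489, -0.648, -0.23], 'moment': [-0.005, 0.046, -0.002], 'grip_width': 0.094}
top ['pixels', 'fx', 'fy', 'cx', 'cy', 'extrinsics'] 452.5764827303168 319.36471212292486 [[0.026, 0.989, -0.143, 0.411], [-0.999, 0.022, -0.028, -0.366], [-0.025, 0.144, 0.989, 0.927], [0.0, 0.0, 0.0, 1.0]]
side ['pixels', 'fx', 'fy', 'cx', 'cy', 'extrinsics'] 582.2139853126064 322.7098884792154 [[-1.0, 0.002, -0.014, 0.514], [-0.013, -0.557, 0.83, 0.458], [-0.006, 0.83, 0.557, 0.626], [0.0, 0.0, 0.0, 1.0]]
wrist ['pixels', 'fx', 'fy', 'cx', 'cy', 'T_tool_cam'] 412.3511348344208 327.49354047771357 [[0.45, 0.861, 0.238, 0.316], [-0.893, 0.434, 0.119, -0.457], [-0.001, -0.266, 0.964, 0.384], [0.0, 0.0, 0.0, 1.0]]
0.0188
```

View pics/top0.png

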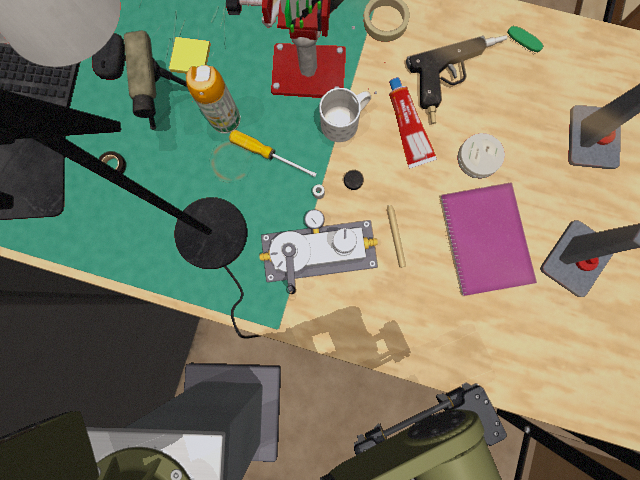

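View pics/side0.png

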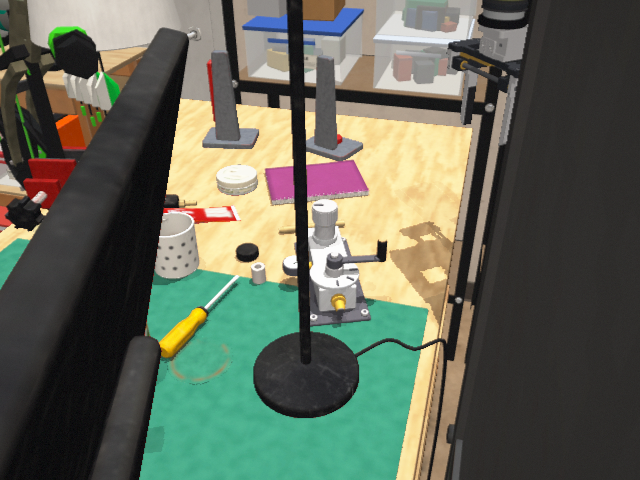

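View pics/wrist0.png

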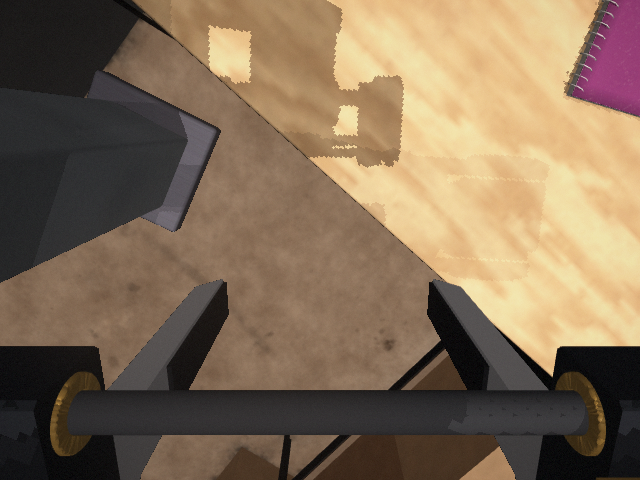

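```bash
python3 - <<'E'
from h import *
im=cv2.imread('pics/top0.png')[200:310,240:410]; cv2.imwrite('pics/top0c.png',cv2.resize(im,None,fx=4.5,fy=4.5,interpolation=cv2.INTER_CUBIC))
im=cv2.imread('pics/side0.png')[190:330,270:400]; cv2.imwrite('pics/side0c.png',cv2.resize(im,None,fx=4,fy=4,interpolation=cv2.INTER_CUBIC))
E
```

```text
(no output)
```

View pics/top0c.png

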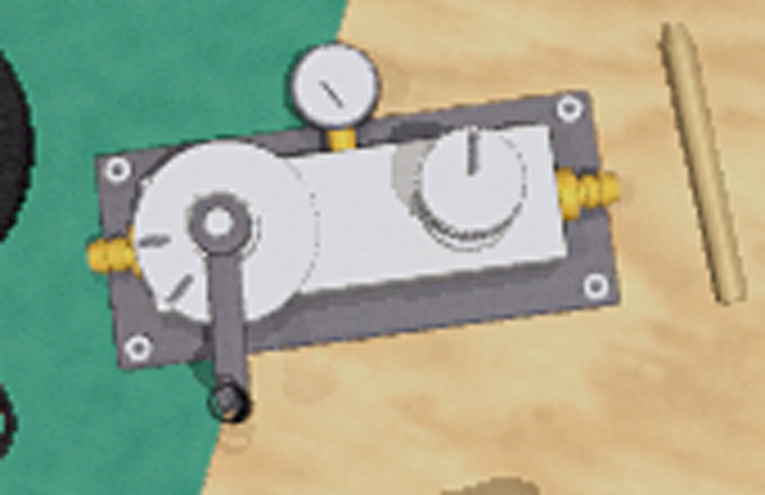

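View pics/side0c.png

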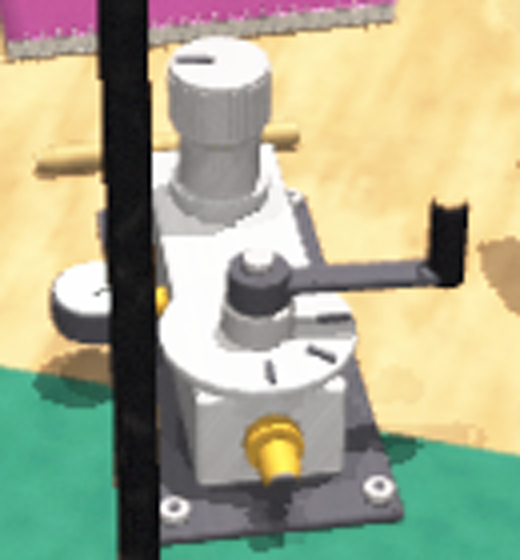

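```bash
python3 - <<'E'
from h import *
f='top0.png'; P=lambda u,v,h: onz(f,240+u/4.5,200+v/4.5,h)
s=np.array([P(u,v,.007) for u,v in [(118,170),(569,108),(596,286),(138,348)]]); c=s.mean(0)
print(s.round(4).tolist(),c.round(4))
d=(s[0]-s[1]+s[3]-s[2]);yaw=np.arctan2(-d[0],d[1]); d2=s[0]-s[3]+s[1]-s[2]; print('yaw',yaw,np.arctan2(d2[1],d2[0]))
c[2]=0
def M(x,y,z): return c+R.from_euler('z',yaw).apply([x/1000,y/1000,z/1000])
piv=M(0,55,92); cap=M(0,-50,120); print('piv',piv,'meas',P(218,222,.092),'cap',cap,'meas',P(471,180,.120))
k=P(230,399,.115); print('knob',k, 'r',np.linalg.norm((k-piv)[:2]))
v=R.from_euler('z',-yaw).apply(k-piv); print('lever ang',np.arctan2(v[1],-v[0]))
r=P(471,132,.12)-P(472,170,.12); v=R.from_euler('z',-yaw).apply(r);print('rib yaw rel',np.degrees(np.arctan2(v[1],v[0])))
# pole base position
print('lampbase',onz(f,210,231,.01), 'rod', onz(f,392,207,.006),onz(f,402,265,.006))
for t in (0.785,):print('half knob',M(-75*np.cos(t),55+75*np.sin(t),96))
# side cam cap top height: project cap at several heights
for h in (100,115,120,125): print(h,proj('side0.png',M(0,-50,h)))
for h in (96,): print('side knob pred', proj('side0.png',k-[0,0,.019]),'hinge',proj('side0.png',M(0,55,92)))
E
```

```text
[[0.542, -0.2299, 0.007], [0.5752, -0.4356, 0.007], [0.4939, -0.4487, 0.007], [0.4609, -0.2425, 0.007]] [ 0.518  -0.3392  0.007 ]
yaw 0.15938198412337773 0.1563751493905367
piv [ 0.50930355 -0.28487038  0.092     ] meas [ 0.50914584 -0.28489822  0.092     ] cap [ 0.5259679  -0.38853957  0.12      ] meas [ 0.52507705 -0.38832166  0.12      ]
knob [ 0.43582646 -0.29443185  0.115     ] r 0.07409658973163422
lever ang 0.02998059626780869
rib yaw rel -6.625446812936286
lampbase [ 0.55313269 -0.11327239  0.01      ] rod [ 0.61226169 -0.48806861  0.006     ] [ 0.49249203 -0.50862787  0.006     ]
half knob [ 0.44850845 -0.24095051  0.096     ]
100 (np.float64(323.7895567633074), np.float64(214.23175219754836))
115 (np.float64(323.74502021235713), np.float64(206.72013359065102))
120 (np.float64(323.7300067658248), np.float64(204.18793740752196))
125 (np.float64(323.71490816390985), np.float64(201.64137875710355))
side knob pred (np.float64(380.23040128344115), np.float64(247.94759128215986)) hinge (np.float64(333.695340157339), np.float64(253.43046307681072))
```

```bash
cat >> h.py <<'E'
YAW=0.158; C=np.array([.518,-.3392,0])
def M(x,y,z): return C+R.from_euler('z',YAW).apply([x/1000,y/1000,z/1000])
def go(p,jawdeg):
    "relative to measured pose: world target TCP p, vertical tool, jaw axis yaw in world deg (mod 180)"
    T=tool(); x=np.array([0,0,-1.]); 
    best=None
    for s in (0,180):
        a=np.radians(jawdeg+s); y=np.array([np.cos(a),np.sin(a),0]); Rt=np.c_[x,y,np.cross(x,y)]
        rv=R.from_matrix(T[:3,:3].T@Rt).as_rotvec(degrees=True)
        if best is None or np.linalg.norm(rv)<np.linalg.norm(best): best=rv
    print('shift',(T[:3,:3].T@(np.array(p)-T[:3,3])).round(4),'turn',best.round(2),'q6',round(get_obs()['qpos'][5],3), 'jaw now',np.degrees(np.arctan2(T[1,1],T[0,1])).round(2),'tcp',T[:3,3].round(4),'t',get_obs()['time_s'])
E
python3 - <<'E'
from h import *
print(tool().round(3))
k=M(-75*np.cos(.03),55+75*np.sin(.03),0); print(k)
go([k[0],k[1],.19],np.degrees(YAW-.03)+90)
E
```

```text
[[-0.     0.449 -0.893  0.247]
 [ 0.001 -0.893 -0.449 -0.491]
 [-1.    -0.001 -0.     0.205]
 [ 0.     0.     0.     1.   ]]
[ 0.43495967 -0.29445889  0.        ]
shift [ 0.0151 -0.0913 -0.2564] turn [19.35  0.    0.05] q6 -0.067 jaw now -63.31 tcp [ 0.2469 -0.4912  0.205 ] t 0.15
```

>>> {"fn": "step_arm", "kwargs": {"motion": [[[0, -0.0114, -0.032, 0, 0, 0], [0, -0.0114, -0.032, 0, 0, 0], [0, -0.0114, -0.032, 0, 0, 0], [0, -0.0114, -0.032, 0, 0, 0], [0, -0.0114, -0.032, 0, 0, 0], [0, -0.0114, -0.032, 0, 0, 0], [0, -0.0114, -0.032, 0, 0, 0], [0, -0.0114, -0.032, 0, 0, 0], [0, 0, 0, 9.7, 0, 0], [0, 0, 0, 9.6, 0, 0], [0, 0, 0, 0, 0, 0], [0, 0, 0, 0, 0, 0]]], "fingers": 0.06}}

```text
time_s: 1.65
ee_pos: [0.4347, -0.295, 0.2054]
eef_rot: [-0.779, 1.571, 2.495]
force: [0.4, 1.4, 1.3]
grip_width: 0.06
```

```bash
python3 - <<'E'
from h import *
k=M(-75*np.cos(.03),55+75*np.sin(.03),0)
go([k[0],k[1],.087],np.degrees(YAW-.03)+90)
snap('wrist','w1.png');snap('top','top1.png')
print(proj('w1.png',[k[0],k[1],.115]))
E
```

```text
shift [ 0.1184 -0.0005 -0.0003] turn [0.26 0.01 0.01] q6 0.772 jaw now -82.4 tcp [ 0.4347 -0.295   0.2054] t 1.65
(np.float64(326.6595018126297), np.float64(244.78065926573302))
```

View pics/w1.png

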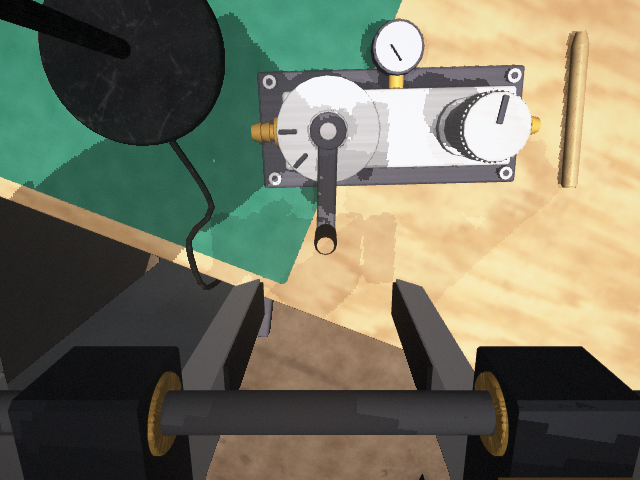

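View pics/top1.png

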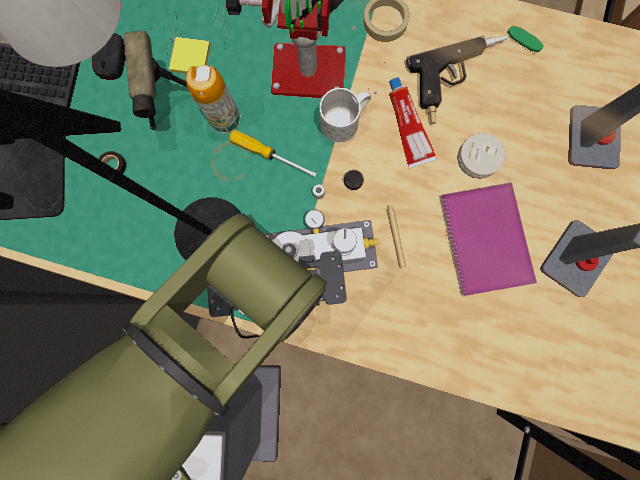

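>>> {"fn": "step_arm", "kwargs": {"motion": [[[0.025, 0, 0, 0, 0, 0], [0.025, 0, 0, 0, 0, 0], [0.025, 0, 0, 0, 0, 0], [0.025, 0, 0, 0, 0, 0], [0.018, 0, 0, 0, 0, 0], [0, 0, 0, 0, 0, 0]]], "fingers": 0.05}}

```text
time_s: 2.5
ee_pos: [0.4343, -0.2946, 0.0865]
eef_rot: [-0.789, 1.569, 2.482]
force: [-0.0, 0.2, 0.4]
grip_width: 0.0503
```

>>> {"fn": "step_arm", "kwargs": {"motion": [[[0, 0, 0, 0, 0, 0], [0, 0, 0, 0, 0, 0], [0, 0, 0, 0, 0, 0], [0, 0, 0, 0, 0, 0], [0, 0, 0, 0, 0, 0], [0, 0, 0, 0, 0, 0]]], "fingers": 0, "squeeze": 8}}

```text
time_s: 3.25
ee_pos: [0.4348, -0.295, 0.0877]
eef_rot: [2.196, 1.571, -0.816]
force: [-2.7, 2.8, 5.0]
grip_width: 0.0156
```

```bash
python3 - <<'E'
from h import *
o=get_obs(); print(o['grip_width'],o['force'],o['moment'])
go([.4349,-.2945,.087],-82.6)
p=M(0,55,0); v=np.array(o['ee_pos'])-p; print('r',np.hypot(*v[:2]),'ang',np.pi-np.arctan2(v[1],v[0])+YAW)
E
```

```text
0.015642698178356455 [-2.73208715  2.78642466  5.04452707] [0.35146714 0.30728346 0.02016163]
shift [ 0.0007 -0.0005 -0.0002] turn [-0.01 -0.01 -0.01] q6 0.776 jaw now -82.61 tcp [ 0.4348 -0.295   0.0877] t 3.25
r 0.07521657603614816 ang 6.306700424390516
```

>>> {"fn": "step_arm", "kwargs": {"motion": [[[0, -0.0057, -0.0002, 4.35, 0, 0], [0, -0.0057, -0.0002, 4.35, 0, 0], [0, -0.0057, -0.0002, 4.35, 0, 0], [0, -0.0057, -0.0002, 4.35, 0, 0], [0, -0.0057, -0.0002, 4.35, 0, 0], [0, -0.0057, -0.0002, 4.35, 0, 0], [0, -0.0057, -0.0002, 4.35, 0, 0], [0, -0.0057, -0.0002, 4.35, 0, 0], [0, -0.0057, -0.0002, 4.35, 0, 0], [0, -0.0057, -0.0002, 4.35, 0, 0], [0, 0, 0, 0, 0, 0], [0, 0, 0, 0, 0, 0]]]}}

```text
time_s: 4.75
ee_pos: [0.4486, -0.2411, 0.0877]
eef_rot: [-2.762, 1.57, -0.249]
force: [0.5, 1.5, 4.4]
grip_width: 0.0162
```

```bash
python3 - <<'E'
from h import *
o=get_obs(); print(o['grip_width'],o['force'],o['moment'])
p=M(0,55,0); v=np.array(o['ee_pos'])-p; print('r',np.hypot(*v[:2]),'ang',(np.pi-np.arctan2(v[1],v[0])+YAW)-2*np.pi)
q=M(-75*np.cos(.7854),55+75*np.sin(.7854),0)
go([q[0],q[1],.087],np.degrees(YAW-.7854)+90)
snap('wrist','w2.png')
E
```

```text
0.01622999415348478 [0.47005587 1.53067224 4.35031781] [ 0.32110772 -0.10178357 -0.01770701]
r 0.07486977924930173 ang -5.500350114309985
shift [ 0.0007 -0.0002  0.0001] turn [-0.07 -0.04  0.01] q6 1.634 jaw now -126.02 tcp [ 0.4486 -0.2411  0.0877] t 4.75
```

View pics/w2.png

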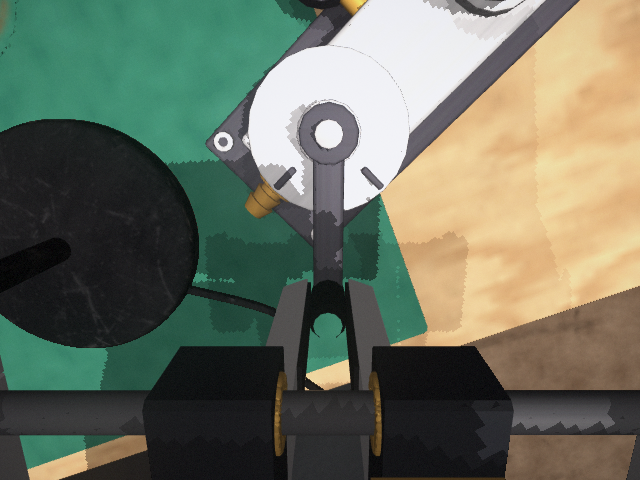

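>>> {"fn": "step_arm", "kwargs": {"motion": [[[0, 0, 0, 0, 0, 0], [0, 0, 0, 0, 0, 0], [0, 0, 0, 0, 0, 0], [0, 0, 0, 0, 0, 0], [-0.03, 0, 0, 0, 0, 0], [-0.03, 0, 0, 0, 0, 0], [-0.03, 0, 0, 0, 0, 0], [-0.03, 0, 0, 0, 0, 0], [0, 0, 0, 0, 0, 0], [0, 0, 0, 0, 0, 0]]], "fingers": 0.05}}

```text
time_s: 6.05
ee_pos: [0.4481, -0.2408, 0.2065]
eef_rot: [0.077, 1.57, 2.588]
force: [-0.0, 0.2, -0.2]
grip_width: 0.0502
```

```bash
python3 - <<'E'
from h import *
snap('wrist','w3.png')
c=M(0,-50,0)
go([c[0],c[1],.21],np.degrees(YAW-.7854)+90)
E
```

```text
shift [-0.004   0.0736 -0.15  ] turn [-0.17  0.1  -0.01] q6 1.636 jaw now -126.11 tcp [ 0.448  -0.2407  0.2063] t 6.1
```

View pics/w3.png

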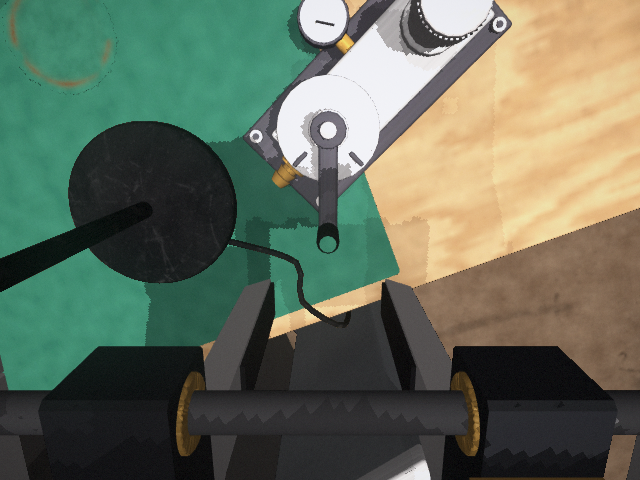

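>>> {"fn": "step_arm", "kwargs": {"motion": [[[0, 0.0147, -0.03, 0, 0, 0], [0, 0.0147, -0.03, 0, 0, 0], [0, 0.0147, -0.03, 0, 0, 0], [0, 0.0147, -0.03, 0, 0, 0], [0, 0.0147, -0.03, 0, 0, 0], [0, 0, 0, -10, 0, 0], [0, 0, 0, -10, 0, 0], [0, 0, 0, -10, 0, 0], [0, 0, 0, -10, 0, 0], [0, 0, 0, -10, 0, 0], [0, 0, 0, -10, 0, 0], [0, 0, 0, -10, 0, 0]]], "fingers": 0.08}}

```text
time_s: 7.6
ee_pos: [0.5261, -0.3885, 0.2059]
eef_rot: [-1.29, 1.569, 2.449]
force: [-0.1, 0.7, 0.3]
grip_width: 0.0801
```

>>> {"fn": "step_arm", "kwargs": {"motion": [[[0, 0, 0, -10, 0, 0], [0, 0, 0, -10, 0, 0], [0, 0, 0, -10, 0, 0], [0, 0, 0, -10, 0, 0], [0, 0, 0, -10, 0, 0], [0, 0, 0, -10, 0, 0], [0, 0, 0, -10, 0, 0], [0, 0, 0, -10, 0, 0], [0, 0, 0, -10, 0, 0], [0, 0, 0, -10, 0, 0], [0, 0, 0, -10, 0, 0], [0, 0, 0, 0, 0, 0]]]}}

```text
time_s: 9.1
ee_pos: [0.5261, -0.3886, 0.2062]
eef_rot: [3.08, 1.569, 2.449]
force: [-0.2, 0.0, 0.1]
grip_width: 0.0802
```

```bash
python3 - <<'E'
from h import *
snap('wrist','w4.png')
c=M(0,-50,0)
go([c[0],c[1],.086],54)
print(get_obs()['qpos'],proj('w4.png',[c[0],c[1],.120]))
E
```

```text
shift [ 0.1204 -0.0002 -0.    ] turn [-0.34 -0.09 -0.01] q6 -1.629 jaw now 53.66 tcp [ 0.5261 -0.3886  0.2064] t 9.15
[-6.92154264e-01  5.38001013e-01  1.18535679e+00  1.97687814e-05
  1.41978541e+00 -1.62877600e+00] (np.float64(326.98647598728775), np.float64(246.37327309125766))
```

View pics/w4.png

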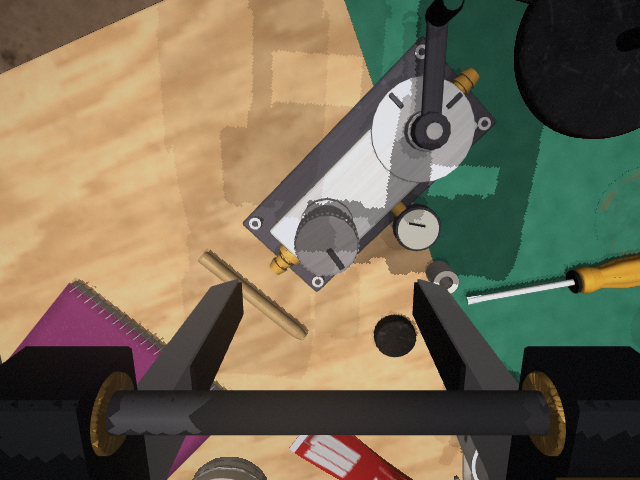

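```bash
python3 - <<'E'
from h import *
im=cv2.imread('pics/w4.png')[200:290,280:370]; cv2.imwrite('pics/w4c.png',cv2.resize(im,None,fx=6,fy=6,interpolation=cv2.INTER_CUBIC))
E
```

```text
(no output)
```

View pics/w4c.png

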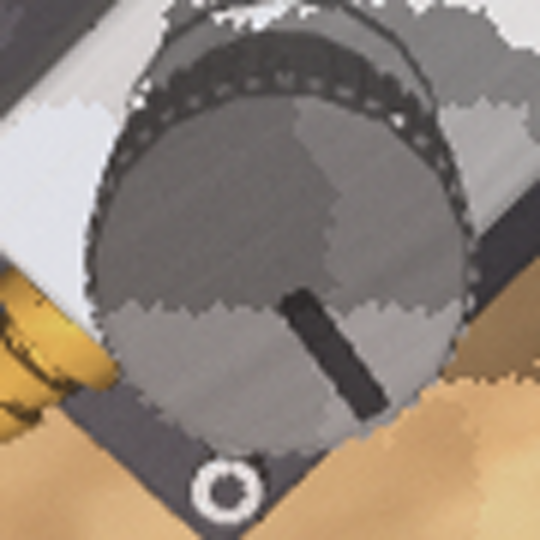

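>>> {"fn": "step_arm", "kwargs": {"motion": [[[0.025, 0, 0, 0, 0, 0], [0.025, 0, 0, 0, 0, 0], [0.025, 0, 0, 0, 0, 0], [0.025, 0, 0, 0, 0, 0], [0.019, 0, 0, 0, 0, 0], [0, 0, 0, 0, 0, 0]]], "fingers": 0.075}}

```text
time_s: 9.9
ee_pos: [0.5258, -0.3883, 0.0869]
eef_rot: [3.08, 1.568, 2.448]
force: [-0.1, -0.4, 0.5]
grip_width: 0.0749
```

>>> {"fn": "step_arm", "kwargs": {"motion": [[[0, 0, 0, 0, 0, 0], [0, 0, 0, 0, 0, 0], [0, 0, 0, 0, 0, 0], [0, 0, 0, 0, 0, 0], [0, 0, 0, 0, 0, 0], [0, 0, 0, 0, 0, 0]]], "fingers": 0, "squeeze": 30}}

```text
time_s: 10.65
ee_pos: [0.5261, -0.3894, 0.089]
eef_rot: [-0.844, 1.57, -1.475]
force: [-3.8, -4.2, 3.1]
grip_width: 0.0424
```

```bash
python3 - <<'E'
from h import *
c=M(0,-50,0)
o=get_obs(); print(o['grip_width'],o['force'],o['moment'])
go([c[0],c[1],.086],54)
E
```

```text
0.0423858177554345 [-3.83067898 -4.22114284  3.05510805] [-0.61263041  0.59611749  0.05886854]
shift [ 0.003   0.0005 -0.0006] turn [-0.14  0.04  0.05] q6 -1.633 jaw now 53.86 tcp [ 0.5261 -0.3894  0.089 ] t 10.65
```

```bash
python3 - <<'E'
from h import *
P=lambda u,v: onz('w4.png',280+u/6,200+v/6,.1205)
a,b=P(293,303),P(372,405); d=b-a; w=np.degrees(np.arctan2(d[1],d[0]))
print('rib world',w,'rel',w-np.degrees(YAW),'theta deg if rib at -x at 0:',(w-np.degrees(YAW)-180)%360)
E
```

```text
rib world 0.47848815015868174 rel -8.574245012908325 theta deg if rib at -x at 0: 171.42575498709166
```

>>> {"fn": "step_arm", "kwargs": {"motion": [[[0.0003, 0, 0, 10, 0, 0], [0.0003, 0, 0, 10, 0, 0], [0.0003, 0, 0, 10, 0, 0], [0.0002, 0, 0, 10, 0, 0], [0.0003, 0, 0, 10, 0, 0], [0.0003, 0, 0, 10, 0, 0], [0.0003, 0, 0, 10, 0, 0], [0.0003, 0, 0, 10, 0, 0], [0.0002, 0, 0, 10, 0, 0], [0, 0, 0, 0, 0, 0], [0, 0, 0, 0, 0, 0]]]}}

```text
time_s: 12.02
ee_pos: [0.525, -0.3896, 0.0864]
eef_rot: [-0.642, 1.568, -2.844]
force: [-11.4, -3.9, 6.2]
grip_width: 0.0422
```

```bash
python3 - <<'E'
from h import *
c=M(0,-50,0)
o=get_obs(); print(o['grip_width'],o['force'],o['moment'])
go([c[0],c[1],.086],-36)
snap('wrist','w5.png')
E
```

```text
0.04217017415191054 [-11.39237171  -3.86859415   6.22181301] [-0.73920513  2.16401761 -0.14426448]
shift [ 0.0004  0.0001 -0.0013] turn [-0.16  0.11  0.08] q6 -0.062 jaw now -36.16 tcp [ 0.525  -0.3896  0.0864] t 12.025
```

View pics/w5.png

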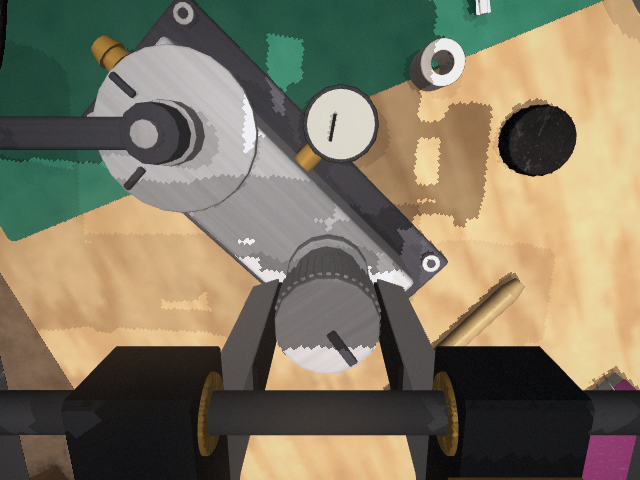

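>>> {"fn": "step_arm", "kwargs": {"motion": [[[0.0003, -0.0006, 0.0009, 10, 0, 0], [0.0003, 0, 0, 10, 0, 0], [0.0003, 0, 0, 10, 0, 0], [0.0002, 0, 0, 10, 0, 0], [0.0003, 0, 0, 10, 0, 0], [0.0003, 0, 0, 10, 0, 0], [0.0003, 0, 0, 10, 0, 0], [0, 0, 0, 0, 0, 0], [0, 0, 0, 0, 0, 0]]]}}

```text
time_s: 13.2
ee_pos: [0.5245, -0.3888, 0.0844]
eef_rot: [-0.23, 1.569, 2.631]
force: [-9.2, 2.4, 7.5]
grip_width: 0.0427
```

```bash
cat > s.py <<'E'
from h import *
import sys
o=get_obs(); T=tool(); print('gw',round(o['grip_width'],4),'F',o['force'].round(1) if hasattr(o['force'],'round') else o['force'],'Ftool',(T[:3,:3].T@np.array(o['force'])).round(1),'M',np.round(o['moment'],3),'jaw',np.degrees(np.arctan2(T[1,1],T[0,1])).round(2),'tcp',T[:3,3].round(4),'q6',round(o['qpos'][5],3),'t',o['time_s'])
E
python3 s.py
```

```text
gw 0.0427 F [-9.2  2.4  7.5] Ftool [-7.5  0.2  9.6] M [ 0.541  1.776 -0.122] jaw -106.13 tcp [ 0.5245 -0.3888  0.0844] q6 1.159 t 13.2
```

>>> {"fn": "step_arm", "kwargs": {"motion": [[[0, 0, 0, 2, 0, 0], [0.0001, 0, 0, 2, 0, 0], [0, 0, 0, 0, 0, 0]]]}}

```text
time_s: 13.58
ee_pos: [0.5245, -0.3887, 0.0842]
eef_rot: [-0.152, 1.569, 2.638]
force: [-9.6, 2.8, 8.4]
grip_width: 0.0427
```

```bash
python3 s.py
```

```text
gw 0.0427 F [-9.6  2.8  8.4] Ftool [-8.4  0.7 10. ] M [0.589 1.725 0.022] jaw -110.14 tcp [ 0.5245 -0.3887  0.0842] q6 1.229 t 13.575
```

>>> {"fn": "step_arm", "kwargs": {"motion": [[[0, 0, 0, 2, 0, 0], [0.0001, 0, 0, 2, 0, 0], [0, 0, 0, 0, 0, 0]]]}}

```text
time_s: 13.95
ee_pos: [0.5246, -0.3887, 0.0842]
eef_rot: [-0.118, 1.569, 2.602]
force: [-8.9, 3.7, 7.4]
grip_width: 0.0422
```

```bash
python3 s.py
```

```text
gw 0.0422 F [-8.9  3.7  7.4] Ftool [-7.4  0.3  9.6] M [ 0.669  1.765 -0.03 ] jaw -114.14 tcp [ 0.5246 -0.3887  0.0842] q6 1.299 t 13.95
```

>>> {"fn": "step_arm", "kwargs": {"motion": [[[0.0003, 0, 0.0008, 1.5, 0, 0], [0, 0, 0, 0, 0, 0]]]}}

```text
time_s: 14.2
ee_pos: [0.5245, -0.3887, 0.0841]
eef_rot: [-0.231, 1.571, 2.463]
force: [-4.6, 1.1, 6.1]
grip_width: 0.0423
```

```bash
python3 s.py
```

```text
gw 0.0423 F [-4.6  1.1  6.1] Ftool [-6.1  1.   4.6] M [ 0.309  0.869 -0.019] jaw -115.63 tcp [ 0.5245 -0.3887  0.0841] q6 1.324 t 14.2
```

>>> {"fn": "step_arm", "kwargs": {"motion": [[[0, 0, 0, 1.5, 0, 0], [0, 0, 0, 0, 0, 0]]]}}

```text
time_s: 14.45
ee_pos: [0.5245, -0.3886, 0.0841]
eef_rot: [0.631, 1.571, -2.983]
force: [-4.0, 1.1, 6.7]
grip_width: 0.0427
```

```bash
python3 s.py
```

```text
gw 0.0427 F [-4.   1.1  6.7] Ftool [-6.7  0.9  4. ] M [0.265 0.934 0.344] jaw -117.1 tcp [ 0.5245 -0.3886  0.0841] q6 1.35 t 14.45
```

>>> {"fn": "step_arm", "kwargs": {"motion": [[[0, 0, 0, 1.5, 0, 0], [0, 0, 0, 0, 0, 0]]]}}

```text
time_s: 14.7
ee_pos: [0.5245, -0.3886, 0.0841]
eef_rot: [0.827, 1.57, -2.813]
force: [-3.6, 0.8, 6.5]
grip_width: 0.0426
```

```bash
python3 s.py
```

```text
gw 0.0426 F [-3.6  0.8  6.5] Ftool [-6.5  1.   3.5] M [0.33  0.891 0.858] jaw -118.57 tcp [ 0.5245 -0.3886  0.0841] q6 1.376 t 14.7
```

>>> {"fn": "step_arm", "kwargs": {"motion": [[[0, 0, 0, 1.5, 0, 0], [0, 0, 0, 0, 0, 0]]]}}

```text
time_s: 14.95
ee_pos: [0.5252, -0.389, 0.0842]
eef_rot: [3.07, 1.569, -0.596]
force: [1.9, -1.0, 5.6]
grip_width: 0.0425
```

```bash
python3 s.py
```

```text
gw 0.0425 F [ 1.9 -1.   5.6] Ftool [-5.6 -0.1 -2.2] M [-0.193 -0.324  0.527] jaw -120.08 tcp [ 0.5252 -0.389   0.0842] q6 1.402 t 14.95
```

```bash
python3 - <<'E'
from h import *
snap('wrist','w6.png')
im=cv2.imread('pics/w6.png')[260:400,240:420]; cv2.imwrite('pics/w6c.png',cv2.resize(im,None,fx=4,fy=4,interpolation=cv2.INTER_CUBIC))
E
python3 s.py
```

```text
gw 0.0425 F [ 2.1 -0.6  5.4] Ftool [-5.4 -0.5 -2.1] M [-0.151 -0.382  0.53 ] jaw -120.06 tcp [ 0.5252 -0.389   0.0842] q6 1.402 t 15.0
```

View pics/w6c.png

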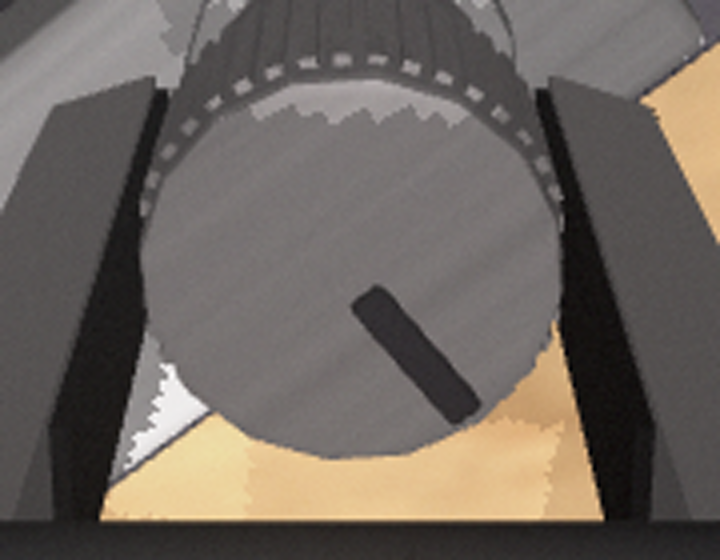

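>>> {"fn": "step_arm", "kwargs": {"motion": [[[-0.0003, 0, 0, -10.2, 0, 0], [-0.0003, 0, 0, -10.2, 0, 0], [-0.0003, 0, 0, -10.2, 0, 0], [-0.0002, 0, 0, -10.2, 0, 0], [-0.0003, 0, 0, -10.2, 0, 0], [-0.0003, 0, 0, -10.2, 0, 0], [-0.0003, 0, 0, -10.2, 0, 0], [-0.0003, 0, 0, -10.2, 0, 0], [-0.0002, 0, 0, -10.2, 0, 0], [0, 0, 0, 0, 0, 0], [0, 0, 0, 0, 0, 0]]], "squeeze": 35}}

```text
time_s: 16.38
ee_pos: [0.5252, -0.3889, 0.0867]
eef_rot: [1.688, 1.569, -0.377]
force: [2.4, -1.0, 5.6]
grip_width: 0.0424
```

```bash
python3 s.py; cat > rib.py <<'E'
from h import *
def rib(fn,h):
    g=cv2.imread('pics/'+fn,0); m=np.zeros_like(g); cv2.circle(m,(327,327),48,255,-1)
    b=((g<65)&(m>0)).astype(np.uint8); n,l,s,cc=cv2.connectedComponentsWithStats(b)
    order=np.argsort(-s[1:,4])+1
    best=[i for i in order if 60<s[i,4]<1200 and s[i,1]>285]
    for i in best[:2]:
        v,u=np.where(l==i); P=np.array([onz(fn,a,c,h)[:2] for a,c in zip(u,v)])
        w,V=np.linalg.eigh(np.cov(P.T)); d=V[:,1]; c=P.mean(0); ctr=M(0,-50,0)[:2]
        if d@(c-ctr)<0:d=-d
        print(fn,s[i].tolist(),'sd mm',(np.sqrt(w)*1e3).round(2),'yaw',np.degrees(np.arctan2(d[1],d[0])).round(2),'rel manifold',(np.degrees(np.arctan2(d[1],d[0]))-np.degrees(YAW)).round(2), 'centroid yaw',np.degrees(np.arctan2(*(c-ctr)[::-1])).round(2))
snap('wrist','w7.png'); rib('w5.png',.118); rib('w6.png',.1165); rib('w7.png',.119)
E
python3 rib.py
```

```text
gw 0.0424 F [ 2.4 -1.   5.6] Ftool [-5.6  2.6 -0.3] M [-0.2   -0.53   0.054] jaw -28.3 tcp [ 0.5252 -0.3889  0.0867] q6 -0.2 t 16.375
w5.png [327, 331, 30, 31, 223] sd mm [1.11 3.59] yaw -84.69 rel manifold -93.74 centroid yaw -91.69
w6.png [328, 332, 32, 34, 377] sd mm [1.13 4.86] yaw -171.91 rel manifold -180.97 centroid yaw -167.93
w7.png [328, 332, 31, 30, 233] sd mm [1.07 3.72] yaw -73.77 rel manifold -82.83 centroid yaw -79.63
```

View pics/w7.png

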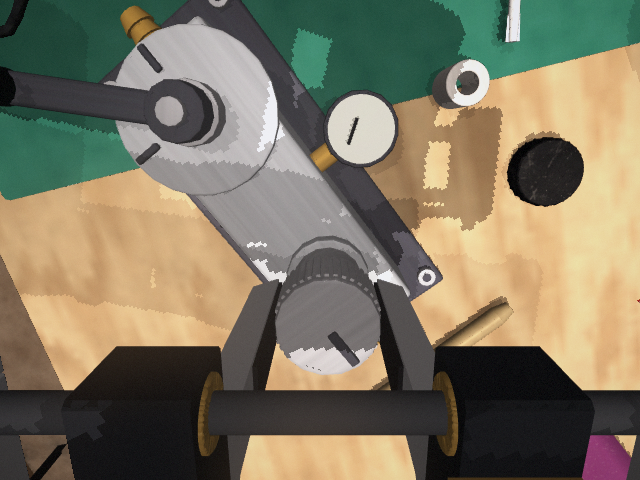

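```bash
python3 - <<'E'
from h import *
a=[]
for f in ('w5.png','w6.png','w7.png'):
    im=cv2.imread('pics/'+f)[318:388,300:370]; a.append(cv2.resize(im,(266,266),interpolation=cv2.INTER_NEAREST))
cv2.imwrite('pics/cmp.png',np.hstack(a))
E
```

```text
(no output)
```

View pics/cmp.png

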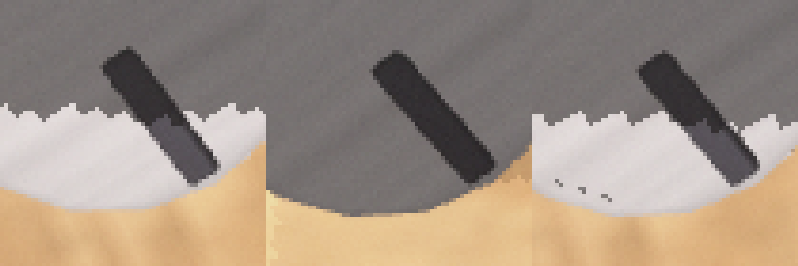

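```bash
sed -i "s/g<65/g<94/; s/snap('wrist','w7.png'); //; s/s\[i,1\]>285/s[i,1]>325/" rib.py; python3 rib.py
```

```text
w5.png [326, 330, 31, 36, 398] sd mm [1.19 4.94] yaw -91.56 rel manifold -100.61 centroid yaw -92.72
w6.png [327, 331, 34, 36, 428] sd mm [1.25 5.  ] yaw -171.75 rel manifold -180.8 centroid yaw -167.84
w7.png [327, 331, 33, 35, 399] sd mm [1.19 4.92] yaw -80.76 rel manifold -89.82 centroid yaw -81.08
```

```bash
python3 - <<'E'
from h import *
k=M(-75*np.cos(.7854),55+75*np.sin(.7854),115); print('w3 pred knob top',proj('w3.png',k))
snap('side','side2.png'); print('side pred knob mid',proj('side2.png',k-[0,0,.019]),proj('side2.png',k))
im=cv2.imread('pics/side2.png')[170:350,250:410]; cv2.imwrite('pics/side2c.png',cv2.resize(im,None,fx=3.3,fy=3.3,interpolation=cv2.INTER_CUBIC))
E
python3 s.py
```

```text
w3 pred knob top (np.float64(327.2569887222629), np.float64(243.96264734858283))
side pred knob mid (np.float64(374.17685480080223), np.float64(268.4701080920813)) (np.float64(374.7295699141484), np.float64(258.25842495525455))
gw 0.0423 F [ 2.4 -1.   5.7] Ftool [-5.7  2.6 -0.2] M [-0.154 -0.517  0.09 ] jaw -28.3 tcp [ 0.5252 -0.389   0.0867] q6 -0.2 t 16.475
```

View pics/side2c.png

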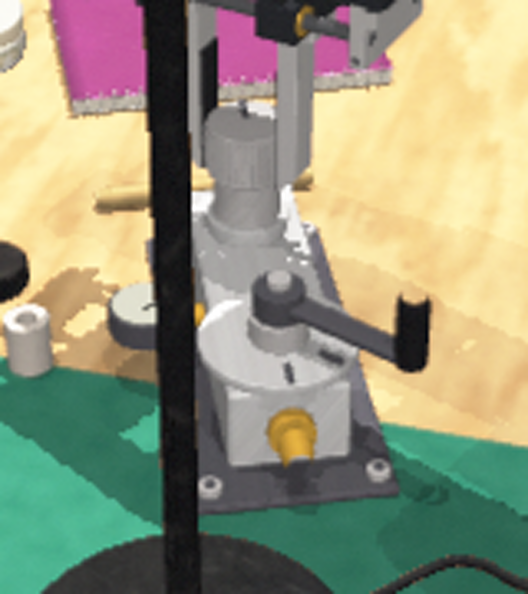

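```bash
python3 -c "
from station import ticket; print(ticket.hand_in())"
```

```text
the job is handed in; nothing more can be done
None
```

I set the lever to half open, screwed the cap down to its shoulder and backed it off a quarter turn. I handed the job in with the fingers still gripping the cap, at about 16.5 s on the robot's clock.

- **Lever:** the arm pose gave 0.783 rad just before I let go. The wrist view before and after release showed the lever lying over the middle rib, midway between the other two. In the last side view the knob sat within about 3 px of where half open should put it.
- **Cap bottoming:** it reached its stop after about 170° of turning, against about 171° estimated from its index rib. The torque rose to 0.86 N m, and the fingers then slipped about 2° on the cap.
- **Back-off:** I turned the tool back 91.8° to allow for the twist left in the grip. The rib moved 91.0° between the two pictures, and its final direction gives 90.2°. The two readings disagree by about 1°, which is about what I can read from the pictures.
- **Final state:** grip set to 35 N with the fingers at 42 mm, and the force on the wrist about 6 N. I did not go near the loose parts.

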